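# Roll the linked strip flush into a punching board's edge channel and lock it

### The job

The nylon strip in the aluminium channel along the fibre board's edge stands proud. Take the hand roller out of its wooden rest and roll it along the whole strip with firm pressure, until the strip sits flush from end to end, not pressing the strip with the fingers; stand the roller upright in its rest again. Once the strip is flush, swing the keeper by its brass post all the way over the strip's end to lock it, and leave the leather, sanding block, bobbin and snap setter where they are.

Things in the scene. Friction and masses are not known exactly. Their poses are not given: they have to be found in the camera images.
- rail: Aluminium edge channel, 300 mm long (along y), 32 mm wide (x), fixed; origin on the table under its middle, z up. A 16 mm groove runs along it between two 8 mm walls, tops 18 mm above the table. A brown fibre board (214 x 300 x 18 mm), its top level with the walls, is fixed along its +x side.
- strip: Black hard-nylon strip in the groove: eight rigid links, each 30 x 15 x 9 mm, hinged end to end, 240 mm in all along the rail's y. It stands 4 to 7 mm proud; flush means its top is level with the walls, 18 mm above the table. It goes down under 5 to 10 N where it is pressed, stays there, and bottoms out flush. Origin on the groove's floor under the strip's middle.
- strip_keeper_end (a point): Middle of the strip's end next to the keeper, at flush height (18 mm above the table). From here the strip runs 240 mm along the rail's +y.
- strip_far_end (a point): Middle of the strip's other end, at flush height (18 mm); a thin end plate, no higher than the walls, stands just beyond it.
- lift_0 (a joint): Height in m by which the strip's top stands proud of flush at 0 mm from its keeper end (0 = flush).
- lift_1 (a joint): Height in m by which the strip's top stands proud of flush at 30 mm from its keeper end (0 = flush).
- lift_2 (a joint): Height in m by which the strip's top stands proud of flush at 60 mm from its keeper end (0 = flush).
- lift_3 (a joint): Height in m by which the strip's top stands proud of flush at 90 mm from its keeper end (0 = flush).
- lift_4 (a joint): Height in m by which the strip's top stands proud of flush at 120 mm from its keeper end (0 = flush).
- lift_5 (a joint): Height in m by which the strip's top stands proud of flush at 150 mm from its keeper end (0 = flush).
- lift_6 (a joint): Height in m by which the strip's top stands proud of flush at 180 mm from its keeper end (0 = flush).
- lift_7 (a joint): Height in m by which the strip's top stands proud of flush at 210 mm from its keeper end (0 = flush).
- lift_8 (a joint): Height in m by which the strip's top stands proud of flush at 240 mm from its keeper end (0 = flush).
- keeper (a joint): Steel swing keeper, 16 mm wide, 4 mm thick, reaching 54 mm from its upright pivot, underside 20.5 mm above the table. 0 rad = swung out square to the channel, to the rail's -x; 1.57 = on its stop, over the strip's end; closes clockwise from above. Light friction (about 1 N at the post), stays where left. Blocked by a strip more than about 2.5 mm proud.
- keeper_post (a point): Middle of the keeper's upright brass thumb post, 10 mm in diameter and 18 mm tall, 38 mm from the pivot; this point is 33.5 mm above the table, the post's top 42.5 mm.
- keeper_pivot (a point): A point on the keeper's pivot axis, 32 mm beyond the strip's end, at the height of the post's middle. The pivot screw's head is 27.5 mm above the table.
- roller: Hand roller, 135 mm tall, 0.3 kg: wheel 32 mm in diameter, 30 mm wide, axle along x (rolls along y), in a 40 mm wide steel fork under a 62 x 28 mm guard plate (underside 40 mm above the origin); above it a dark wooden handle of square section 22 x 22 mm (sides along x, y), 69 to 131 mm above the origin. Origin at the wheel's underside, z up. The sprung fork yields from 10 N and is 7 mm in at 21 N.
- roller_wheel (a joint): Turn of the roller's wheel about its axle, in rad, without stop.
- stand: Roller's rest: a pale wooden block 90 x 80 x 50 mm (x, y, z), fixed, with a rectangular pocket in the middle of its top, 45 mm along x by 37 mm along y and 43 mm deep. The fork and wheel (40 x 32 mm, axle along the block's x) hang in it, the guard plate lying on the block's top. Origin at the centre of its underside.
- stand_seat (a point): Point on the pocket's middle axis, 10 mm above the table (40 mm below the block's top): the roller's origin lies here when it is in its rest (either way round).
- leather_stack: Bystander: three flat pieces of tan leather lying on each other on the fibre board, 99 x 131 x 8 mm; origin under its middle.
- sanding_block: Bystander: cork sanding block on the fibre board, 36 x 62 x 27 mm; origin under its middle.
- waxed_bobbin: Bystander: small wooden bobbin of waxed thread on the table, 40 mm in diameter, 18 mm high; origin under its middle.
- snap_setter: Bystander: grey steel snap setter lying on the table, 80 mm long, 14 mm thick; origin under its middle.
Mind the look-alikes: they are no part of the job. What is shaped like the roller but pink or purple is not meant.

How it is judged:
On the way, in this order (a step that is already met when the one before it is completed fails the run):
1. the roller's wheel rolls along the strip under pressure (contact force between roller and strip above 2 N and (velocity of joint roller_wheel above 0.3 rad/s or velocity of joint roller_wheel below -0.3 rad/s)), for 0.2 s.
2. the whole strip is flush (within 1.5 mm) while the keeper is still open (value of joint each of lift_0, lift_1, lift_2, lift_3, lift_4, lift_5, lift_6, lift_7, lift_8 below 0.0015 m and value of joint keeper below 0.9 rad), for 0.2 s.
At the end, for the whole second after the job is handed in: The strip is flush at all nine points (proud by less than 1.5 mm), the keeper lies over its end (beyond 1.45 rad of 1.57), and the roller stands at rest and upright (within 0.2 rad) in its rest, its origin within 8 mm of its place there (value of joint each of lift_0, lift_1, lift_2, lift_3, lift_4, lift_5, lift_6, lift_7, lift_8 below 0.0015 m and value of joint keeper above 1.45 rad and distance between roller and stand_seat below 0.008 m and angle between roller's own z axis and vertical below 0.2 rad and linear speed of roller below 0.02 m/s); the robot touches nothing.
It fails at once if the fingers press on the strip (more than 3 N) (contact force between the fingers and strip above 3 N).
It fails at once if the leather stack is moved by more than 30 mm (distance of leather_stack from where it was at the start of the episode above 0.03 m).
It fails at once if the sanding block is moved by more than 30 mm (distance of sanding_block from where it was at the start of the episode above 0.03 m).
It fails at once if the waxed bobbin is moved by more than 30 mm (distance of waxed_bobbin from where it was at the start of the episode above 0.03 m).
It fails at once if the snap setter is moved by more than 30 mm (distance of snap_setter from where it was at the start of the episode above 0.03 m).
It also fails if it takes over 64 s, if anything falls off the work surface, if the arm or the gripper's body presses on something with over 40 N, if the wrist force passes 120 N, or if a joint passes its speed limit or range.

### The arm

A 6-joint arm with a two-finger parallel gripper is mounted at the origin on a cart in front of the work surface, level with it; the furniture and walls round the work are solid. World frame = base frame: x ahead of the robot, y to its left, z up, the work surface at z = 0. Lengths are in m, angles in rad, forces in N, time in s.
With the tool pointing down it reaches from about 0.35 to 0.85 m from the base axis. Payload 8.1 kg.
Tool frame: the origin (TCP) lies on the mounting face of the last link; the fingertips stand 186 mm ahead of it and the grasp point (between the pads) lies 167 mm ahead of it (robot.finger_overhang is the distance from the TCP to the fingertips, in m); z points along the fingers, y is the line along which they close (so a half turn about z gives the same grasp; the last joint's range is limited). The gripper opens to 93 mm and grips with 3 to 60 N. Pads are 15 mm wide; open, the fingers measure 128 mm over their backs; the gripper's body (75 mm by 188 mm) begins 65 mm behind the grasp point.
Start: joints at [-1.287, 0.13, 1.488, -0, 1.523, -0.085], TCP at [0.216, -0.56, 0.405] pointing down, gripper open.
Joint ranges: [-2.96, 2.96], [-0.89, 2.26], [0.02, 2.5], [-1.34, 4.48], [0, 2.73], [-2.66, 2.66]. Speed limits (rad/s): [2.39, 2.39, 2.79, 3.14, 3.14, 3.14].

### API

Orientations are given as a rotation vector (axis times angle).
In Python, from plant import readout, read_camera, get_calibration, job, robot gives the robot as it stands.
- The arm moves only by the shell command python3 -m handwheel 'ROWS' [FORCE]. ROWS is JSON, a list of rows, each a list of 5 numbers: the shift along the world's x, y, z in cm, then the turn about the world's z in rad, then the closure, from 0 (fully open) to 1 (shut). In form: [[tx, ty, tz, spin, gripper], ...]. A call has 1 to 10 rows; each row shifts and turns the commanded pose from where the row before left it; what a row does not reach is not made up. A row lasts 1/8 s, in which the tool goes at most 62.5 mm and 10.7 degrees, less where a joint would pass 70% of its speed; a pose out of reach is approached as far as the arm can. A call is refused whole if a number of a shift passes 6.25 or a number of a turn 0.188, either way. A call with a gripper value outside its range is refused whole. The fingers move at their own pace and stop on an object; FORCE is the grip in N (left out, the last holds). Time passes only in rows, so rows that do not move let the fingers close. It gives the time, the measured TCP pose, the force, the opening and the grip force at its end, in the units of the state.
- readout.read_state(): the state, without advancing time (a new reading comes with each control period).
- read_camera(name): name is "scene" or "side" or "wrist"; returns the picture (480x640x3 uint8, red, green, blue); there is no depth.
- get_calibration(name): a dict with "fovy" (degrees; the focal length in pixels is half the picture's height over the tangent of half this angle, whatever the lens; pixels are square), "cx", "cy" (the principal point, pixels), "pose" (4x4, takes a point from camera to world coordinates). Camera axes: x right, y down, z forward; pixel columns grow to the right and rows downward; lengths in m; the calibration is good to about 2 mm. A picture is of the moment at which its call begins: read the wrist's pose just before it. get_calibration takes no time and is no camera call; for the wrist camera it gives the pose at the moment of the call.
- job.close_job(): hands the job in; it is judged then, once.
The state is a dict: "t": time; "q": joint angles; "dq": joint speeds; "joint_torque": joint torques, N m; "tool_pos": TCP position; "orientation": TCP orientation; "force": force on the tool from outside, world axes, zero at the start; "wrist_torque": the same for the moment, N m; "opening": finger opening in m; "gripper_force": force on a finger pad.
Only numpy, scipy, OpenCV 4.12 (cv2) and the standard library are available. Lean on these libraries where they do the work, as an engineer would, in place of code of your own. Each camera call takes 0.05 s, during which the arm holds its last target. There are 200 camera calls.

## Working session

There is one attempt and no reset: what is moved stays moved. The work goes in short steps, Python scripts to look and compute and a shell command to move; the robot and the scene stay as the last step left them, time stands still between calls to the robot, and variables do not carry over. Pictures are saved under pics/ and viewed, at most 10 in all, crops included, and the job is handed in when it is done.

```bash
mkdir -p pics
cat > h.py <<'E'
import numpy as np, cv2
from plant import readout, read_camera, get_calibration, job, robot
def cal(n):
    c=get_calibration(n); f=240/np.tan(np.radians(c['fovy'])/2); return f,c['cx'],c['cy'],np.array(c['pose'])
def ray(c,u,v):
    f,cx,cy,P=c; d=P[:3,:3]@np.array([(u-cx)/f,(v-cy)/f,1]); return P[:3,3],d
def onz(c,u,v,z):
    o,d=ray(c,u,v); return o+d*(z-o[2])/d[2]
def proj(c,p):
    f,cx,cy,P=c; q=P[:3,:3].T@(np.array(p)-P[:3,3]); return np.array([cx+f*q[0]/q[2],cy+f*q[1]/q[2]])
def snap(n,name):
    c=cal(n); im=read_camera(n); cv2.imwrite(f'pics/{name}.png',im[...,::-1]); return c,im
E
python3 - <<'E'
from h import *
for n in('scene','side','wrist'):
    c,im=snap(n,n+'0'); print(n,c[0],c[1],c[2],c[3].round(3).tolist())
a=[cv2.imread(f'pics/{n}0.png') for n in('scene','side')]
E
```

```text
scene 601.0056364122862 322.23700843830034 241.76602644125964 [[-0.759, -0.291, 0.582, -0.192], [-0.651, 0.338, -0.68, 0.915], [0.002, -0.895, -0.446, 0.583], [0.0, 0.0, 0.0, 1.0]]
side 561.5736886464516 316.7032703814313 242.65645938711032 [[-0.822, -0.344, 0.453, 0.014], [-0.569, 0.48, -0.667, 0.845], [0.012, -0.807, -0.591, 0.703], [0.0, 0.0, 0.0, 1.0]]
wrist 422.9977711785654 319.09541907952695 236.86749059729394 [[0.36, -0.895, -0.265, 0.289], [-0.933, -0.345, -0.101, -0.531], [-0.001, 0.283, -0.959, 0.385], [0.0, 0.0, 0.0, 1.0]]
```

View pics/scene0.png

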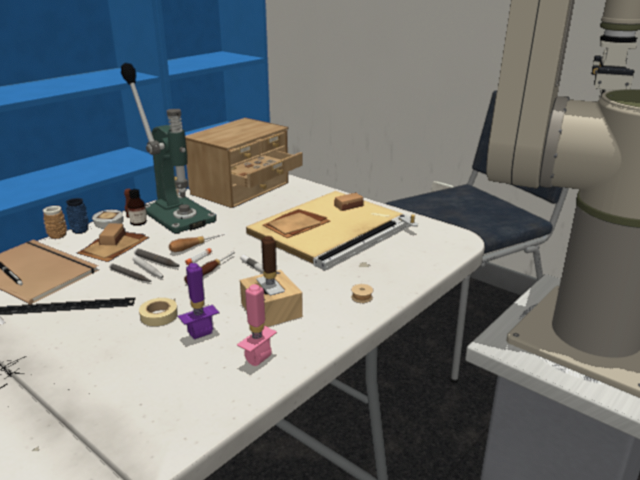

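View pics/side0.png

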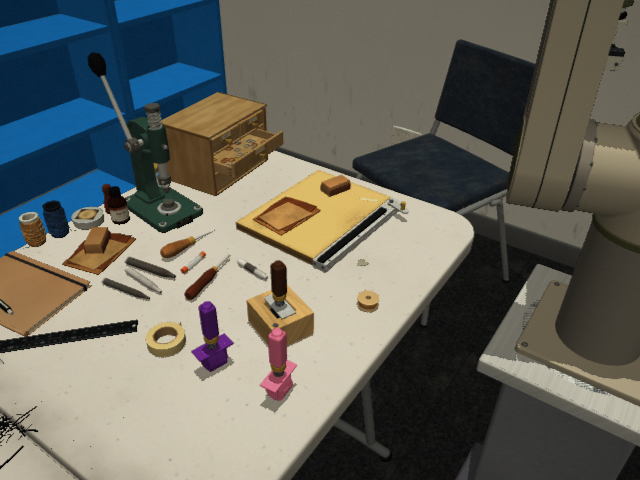

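Candidates, side/scene pixels: dark brown roller in the pale rest, (279,283)/(268,255), which is the target. The purple one at (210,330)/(195,290) and the pink one at (278,360)/(256,310) are look-alikes. The rail runs (318,262)→(390,203) in the side view, with the keeper near (402,205).

Run:
```python
from h import *
c=cal('side'); s=cal('scene')
for n,u,v,z in [('rail far',318,262,.018),('rail keeper',392,200,.018),('post',403,204,.034),('handle top',279,263,.141),('block L',248,311,.05),('block B',285,340,.05),('block R',313,314,.05),('bobbin',368,298,.018),('pink top',278,332,.13),('purple top',207,305,.13)]:
    print(n,onz(c,u,v,z).round(3))
print(onz(s,268,239,.141).round(3),'scene handle top')
im=cv2.imread('pics/side0.png')
a=cv2.resize(im[180:280,300:420],None,fx=5,fy=5,interpolation=cv2.INTER_CUBIC)
cv2.imwrite('pics/crop1.png',a)
a=cv2.resize(im[250:350,230:330],None,fx=6,fy=6,interpolation=cv2.INTER_CUBIC)
cv2.imwrite('pics/crop2.png',a)
```

```text
rail far [0.501 0.123 0.018]
rail keeper [ 0.493 -0.167  0.018]
post [ 0.453 -0.142  0.034]
handle top [0.463 0.292 0.141]
block L [0.498 0.335 0.05 ]
block B [0.407 0.353 0.05 ]
block R [0.405 0.278 0.05 ]
bobbin [0.366 0.158 0.018]
pink top [0.376 0.406 0.13 ]
purple top [0.497 0.423 0.13 ]
[0.461 0.291 0.141] scene handle top
```

View pics/crop2.png

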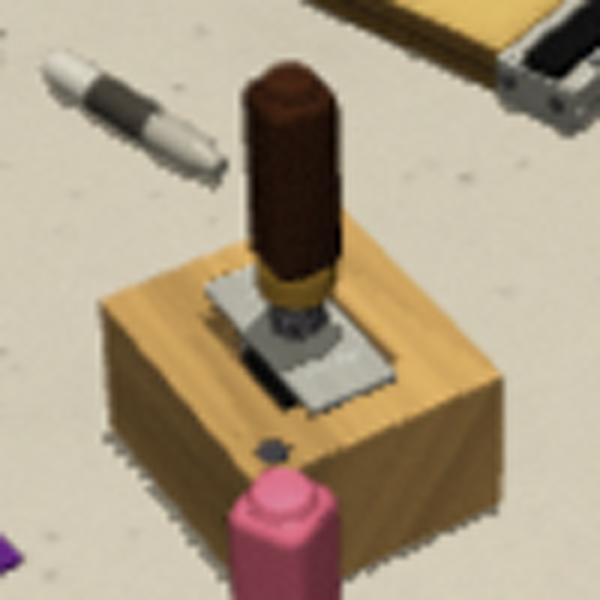

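The crop shows the dark wooden roller with its steel plate lying in the pale block, so that is the target. The pink look-alike is in front of it. Next I move over the rail for a wrist view.

```bash
python3 -m handwheel '[[2.2,5.6,0,0,0],[2.2,5.6,0,0,0],[2.2,5.6,0,0,0],[2.2,5.6,0,0,0],[2.2,5.6,0,0,0],[2.2,5.6,0,0,0],[2.2,5.6,0,0,0],[2.0,5.6,0,0,0],[2.0,5.6,0,0,0],[0,0,0,0,0]]' 20
python3 - <<'E'
from h import *
from scipy.spatial.transform import Rotation as R
s=readout.read_state(); print(s['tool_pos'],R.from_rotvec(s['orientation']).as_matrix().round(3).tolist(),s['q'])
c,im=snap('wrist','wrist1'); print(c[3].round(3).tolist())
c=cal('side')
for u,v in [(100,302),(502,378),(345,212),(500,502),(108,440)]:
    print(onz(c,230+u/6-.4,250+v/6-.4,.05 if v<400 else 0).round(4))
E
```

```text
t: 1.4
tool_pos: [0.4109, -0.052, 0.4046]
orientation: [-3.085, -0.587, -0.0]
force: [0.2, -0.0, -0.5]
opening: 0.0928
gripper_force: 0.0
[ 0.41088238 -0.05195524  0.40459649] [[0.93, 0.367, 0.0], [0.367, -0.93, 0.001], [0.0, -0.001, -1.0]] [-2.50183356e-01 -3.95721372e-01  1.96854556e+00  9.88732357e-04
  1.56898777e+00  9.44578914e-01]
[[0.367, -0.892, -0.263, 0.484], [-0.93, -0.352, -0.103, -0.023], [-0.001, 0.283, -0.959, 0.386], [0.0, 0.0, 0.0, 1.0]]
[0.5184 0.316  0.05  ]
[0.4062 0.275  0.05  ]
[0.4851 0.2436 0.05  ]
[0.407  0.2742 0.    ]
[0.5158 0.3202 0.    ]
```

View pics/wrist1.png

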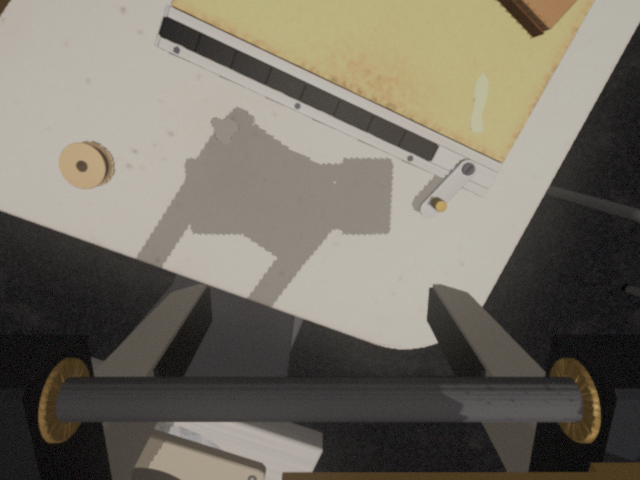

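The wrist view shows the strip from (160,30) to (437,155), the pivot at (468,168), the brass post at (440,205), the keeper swung out and the bobbin at (83,165).

Run:
```python
from h import *
from scipy.spatial.transform import Rotation as R
im=cv2.imread('pics/wrist1.png'); c=cal('wrist')
g=im.max(axis=2); m=(g<75).astype(np.uint8); m[:,:150]=0; m[175:]=0; m[:,450:]=0
n,l,st,ce=cv2.connectedComponentsWithStats(m); i=1+st[1:,4].argmax(); print(st[i])
cn=max(cv2.findContours((l==i).astype(np.uint8),0,2)[0],key=cv2.contourArea)[:,0]
for z in(.022,.024):
    P=np.array([onz(c,u,v,z)[:2] for u,v in cn]).astype(np.float32)
    r=cv2.minAreaRect(P*1000); print(z,r, cv2.boxPoints(r).round(1).tolist())
print('pivot',onz(c,468,168,.0275).round(4))
h=cv2.cvtColor(im,cv2.COLOR_BGR2HSV); b=cv2.inRange(h,(12,150,120),(32,255,255)); b[:180]=0;b[230:]=0;b[:,:420]=0;b[:,470:]=0
v,u=np.nonzero(b); print('post',len(u),u.mean(),v.mean(),onz(c,u.mean(),v.mean(),.04).round(4))
# outer walls: metal/table edges fit: project walls at z=.018 for sanity
```

```text
[ 159   17  167   93 3085]
0.022 ((495.69744873046875, 42.410125732421875), (142.4424591064453, 14.548195838928223), 87.26235961914062) [[485.0, -28.399999618530273], [499.6000061035156, -29.100000381469727], [506.3999938964844, 113.19999694824219], [491.79998779296875, 113.9000015258789]]
0.024 ((495.6305236816406, 42.03982162475586), (141.65985107421875, 14.468297958374023), 87.26223754882812) [[485.0, -28.399999618530273], [499.5, -29.100000381469727], [506.20001220703125, 112.4000015258789], [491.79998779296875, 113.0999984741211]]
pivot [ 0.487  -0.1586  0.0275]
post 0 nan nan [nan nan nan]<stdin>:12: RuntimeWarning: Mean of empty slice.
  ret = ret.dtype.type(ret / rcount)
```

Run:
```python
from h import *
im=cv2.imread('pics/wrist1.png'); c=cal('wrist')
print([im[v,u].tolist() for u,v in [(420,148),(380,130),(300,95),(440,205),(441,203),(468,168),(350,130)]])
g=im.max(axis=2)
for t in (95,110):
    m=(g<t).astype(np.uint8); m[:,:150]=0; m[175:]=0; m[:,450:]=0
    n,l,st,ce=cv2.connectedComponentsWithStats(m); i=1+st[1:,4].argmax(); print(t,st[i])
    cn=max(cv2.findContours((l==i).astype(np.uint8),0,2)[0],key=cv2.contourArea)[:,0]
    P=np.array([onz(c,u,v,.0235)[:2] for u,v in cn]).astype(np.float32)
    r=cv2.minAreaRect(P*1000); print(r, cv2.boxPoints(r).round(1).tolist())
p=im[185:225,415:460].astype(int); b=(p[...,2]-p[...,0]>60); v,u=np.nonzero(b); u=u+415; v=v+185
print('post',len(u),u.mean(),v.mean(),onz(c,u.mean(),v.mean(),.042).round(4))
```

```text
[[68, 71, 78], [63, 68, 73], [58, 63, 68], [102, 162, 187], [101, 158, 185], [86, 86, 91], [172, 180, 186]]
95 [ 159   17  279  143 5688]
((493.50592041015625, -7.223419189453125), (241.12835693359375, 15.018471717834473), 87.42138671875) [[480.6000061035156, -127.30000305175781], [495.6000061035156, -128.0], [506.3999938964844, 112.9000015258789], [491.3999938964844, 113.5999984741211]]
110 [ 159   17  279  144 5825]
((493.40472412109375, -7.3597869873046875), (241.5139923095703, 15.407977104187012), 87.41128540039062) [[480.29998779296875, -127.5999984741211], [495.6000061035156, -128.3000030517578], [506.6000061035156, 112.9000015258789], [491.20001220703125, 113.5999984741211]]
post 86 440.54651162790697 205.7906976744186 [ 0.4506 -0.1463  0.042 ]
```

```bash
python3 -m handwheel '[[0.75,2.5,0,0.18,0],[0.75,2.5,0,0.18,0],[0.75,2.5,0,0.18,0],[0.75,2.5,0,0.18,0],[0.75,2.5,0,0.18,0],[0.75,2.5,0,0.18,0],[0.75,2.5,0,0.18,0],[0.75,2.5,0,0.18,0],[0.75,2.5,0,0.18,0],[0.75,2.5,0,0.18,0]]' >/dev/null
python3 -m handwheel '[[0.75,2.5,0,0.18,0],[0.75,2.5,0,0.18,0],[0.7,2.7,0,0.18,0],[0,0,0,0,0]]'
python3 - <<'E'
from h import *
s=readout.read_state(); print(s['q'])
c,im=snap('wrist','wrist2'); np.save('w2.npy',c[3]); print(proj(c,(.462,.2915,.141)),proj(c,(.462,.2955,.05)))
E
```

```text
t: 3.2
tool_pos: [0.5083, 0.2706, 0.4041]
orientation: [-0.675, -3.068, 0.001]
force: [-0.2, 0.3, -0.3]
opening: 0.093
gripper_force: 0.0
[ 4.00261796e-01  6.60743775e-02  1.55788164e+00 -2.63283136e-04
  1.51861627e+00 -7.37448759e-01]
[319.08297856 163.94819336] [323.86520378 147.99100678]
```

View pics/wrist2.png

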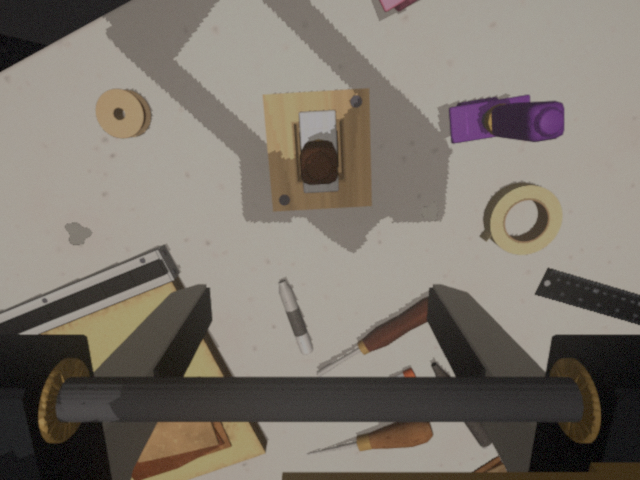

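Wrist view: block corners near (264,95), (369,89), (371,207), (273,211); plate at (299–338, 111–192); handle top at (319,162).

Run:
```python
from h import *
im=cv2.imread('pics/wrist2.png'); c=cal('wrist')
def rect(m,z,n):
    cn=max(cv2.findContours(m,0,2)[0],key=cv2.contourArea)[:,0]
    P=np.array([onz(c,u,v,z)[:2] for u,v in cn]).astype(np.float32)*1000
    print(n,[np.round(k,2) for k in cv2.minAreaRect(P)])
h=cv2.cvtColor(im,cv2.COLOR_BGR2HSV); box=np.zeros(im.shape[:2],np.uint8); box[80:222,255:385]=1
sat=((h[...,1]>85)&(h[...,2]>90)).astype(np.uint8)*box
m=cv2.morphologyEx(sat,cv2.MORPH_CLOSE,np.ones((25,25),np.uint8)); m=cv2.morphologyEx(m,cv2.MORPH_OPEN,np.ones((5,5),np.uint8)); rect(m,.05,'block')
b2=np.zeros_like(box); b2[105:197,294:343]=1
g=((h[...,1]<40)&(h[...,2]>90)).astype(np.uint8)*b2
g=cv2.morphologyEx(g,cv2.MORPH_CLOSE,np.ones((61,61),np.uint8),borderValue=0)*b2; rect(g,.052,'plate')
d=(im.max(2)<95).astype(np.uint8)*b2; d[:135]=0
d=cv2.morphologyEx(d,cv2.MORPH_OPEN,np.ones((9,9),np.uint8)); rect(d,.135,'handle')
for p in [(264.5,94.5),(369,89),(371,207),(273.5,211)]: print(onz(c,*p,.05).round(4))
for p in [(299,111),(335,110),(338,190),(303,192)]: print('plate',onz(c,*p,.052).round(4))
```

```text
block [array([462.85, 289.97]), array([79.43, 89.51]), np.float64(68.23)]
plate [array([462.74, 289.88]), array([28.08, 61.61]), np.float64(68.02)]
handle [array([461.1, 289.9]), array([24.72, 25.62]), np.float64(64.98)]
[0.4071 0.271  0.05  ]
[0.4367 0.3438 0.05  ]
[0.5206 0.3097 0.05  ]
[0.4902 0.2366 0.05  ]
plate [0.4288 0.2894 0.052 ]
plate [0.4397 0.3144 0.052 ]
plate [0.4963 0.2913 0.052 ]
plate [0.4859 0.2653 0.052 ]
```

```bash
python3 -m handwheel '[[-2.3,1.0,0,0.05,0],[-2.25,0.94,0,0,0],[0,0,-4,0,0],[0,0,-4,0,0],[0,0,-3,0,0],[0,0,-1.7,0,0],[0,0,0,0,0]]' 60
python3 -m handwheel '[[0,0,0,0,1],[0,0,0,0,1],[0,0,0,0,1],[0,0,0,0,1],[0,0,0,0,1],[0,0,0,0,1]]' 60
```

```text
t: 4.12
tool_pos: [0.4617, 0.2896, 0.2768]
orientation: [-0.601, -3.082, 0.003]
force: [0.9, 0.4, -0.2]
opening: 0.093
gripper_force: 0.0
t: 4.88
tool_pos: [0.4618, 0.2908, 0.2777]
orientation: [-0.598, -3.084, 0.0]
force: [-0.4, 0.4, 1.0]
opening: 0.0378
gripper_force: 0.0
```

```bash
python3 -m handwheel '[[0,0,0,0,1],[0,0,0,0,1],[0,0,0,0,1],[0,0,0,0,1],[0,0,0,0,1]]' 60
```

```text
t: 5.5
tool_pos: [0.4618, 0.2908, 0.2777]
orientation: [-0.598, -3.084, 0.0]
force: [0.8, 1.2, -1.2]
opening: 0.022
gripper_force: 60.0
```

```bash
python3 -m handwheel '[[0,0,3,0,1],[0,0,4,0,1],[0,0,3,0,1],[0,0,0,0,1]]' 60
python3 -m handwheel '[[0.335,-5.13,0,0.042,1],[0.335,-5.13,0,0.042,1],[0.335,-5.13,0,0.042,1],[0.335,-5.13,0,0.042,1],[0.335,-5.13,0,0.042,1],[0.335,-5.13,0,0.042,1],[0.335,-5.13,0,0.042,1],[0.335,-5.1,0,0.043,1],[0,0,0,0,1],[0,0,0,0,1]]'
python3 -m handwheel '[[0,0,-3,0,1],[0,0,-3,0,1],[0,0,-1.5,0,1],[0,0,0,0,1]]'
python3 - <<'E'
from h import *
snap('side','side2'); im=cv2.imread('pics/side2.png')
a=cv2.resize(im[130:280,300:460],None,fx=4,fy=4,interpolation=cv2.INTER_CUBIC); cv2.imwrite('pics/crop3.png',a)
E
```

```text
t: 6.0
tool_pos: [0.4625, 0.2911, 0.3802]
orientation: [0.597, 3.081, 0.004]
force: [1.0, 0.3, -2.9]
opening: 0.0218
gripper_force: 60.0
t: 7.25
tool_pos: [0.4881, -0.1192, 0.3757]
orientation: [-0.074, -3.138, -0.002]
force: [0.3, -0.0, -2.2]
opening: 0.0216
gripper_force: 60.0
t: 7.75
tool_pos: [0.4881, -0.1183, 0.3013]
orientation: [-0.07, -3.138, -0.002]
force: [0.1, 0.4, -3.3]
opening: 0.0218
gripper_force: 60.0
```

View pics/crop3.png

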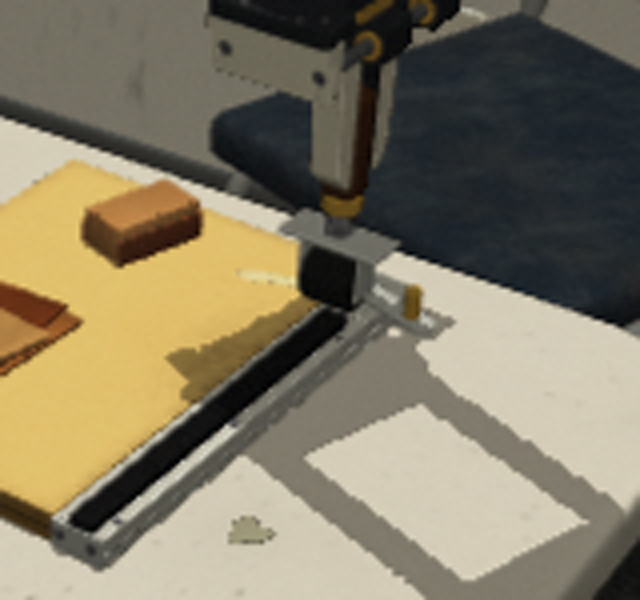

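The roller stands upright just above the strip's keeper end, clear of the keeper. Now I press it down.

```bash
python3 -m handwheel '[[0,0,-0.7,0,1],[0,0,-0.5,0,1],[0,0,-0.4,0,1],[0,0,0,0,1]]'
python3 -m handwheel '[[0,0,-0.4,0,1],[0,0,0,0,1],[0,0,0,0,1]]'
```

```text
t: 8.3
tool_pos: [0.489, -0.1196, 0.2874]
orientation: [0.072, 3.139, -0.001]
force: [1.0, -0.7, 2.1]
opening: 0.0218
gripper_force: 60.0
t: 8.68
tool_pos: [0.4891, -0.1198, 0.2844]
orientation: [0.072, 3.139, -0.002]
force: [-2.8, -2.8, 10.7]
opening: 0.0217
gripper_force: 60.0
```

```bash
python3 -m handwheel '[[0,0,-0.3,0,1],[0,0,0,0,1],[0,0,0,0,1]]'
python3 -m handwheel '[[0,-0.4,0,0,1],[0,0,-0.1,0,1],[0,0,0,0,1]]'
```

```text
t: 9.05
tool_pos: [0.4892, -0.12, 0.2819]
orientation: [0.072, 3.139, -0.003]
force: [-4.1, -1.7, 14.3]
opening: 0.0221
gripper_force: 60.0
t: 9.43
tool_pos: [0.4892, -0.1239, 0.2809]
orientation: [0.072, 3.139, -0.002]
force: [-4.8, -1.2, 14.6]
opening: 0.0218
gripper_force: 60.0
```

```bash
python3 -m handwheel '[[0.05,1.2,-0.05,0,1],[0.05,1.2,0,0,1],[0.05,1.2,0,0,1],[0.05,1.2,0,0,1],[0.05,1.2,0,0,1],[0.05,1.2,0,0,1],[0.05,1.2,0,0,1],[0.05,1.2,0,0,1],[0.05,1.2,0,0,1],[0.05,1.2,0,0,1]]'
python3 -m handwheel '[[0.05,1.2,0,0,1],[0.05,1.2,0,0,1],[0.05,1.2,0,0,1],[0.05,1.2,0,0,1],[0.05,1.2,0,0,1],[0.05,1.2,0,0,1],[0.05,1.2,0,0,1],[0.05,1.2,0,0,1],[0.05,1.2,0,0,1],[0,0.7,0,0,1]]'
python3 -m handwheel '[[0,0.2,0,0,1],[0,0,0,0,1]]'
```

```text
t: 10.68
tool_pos: [0.4945, -0.0033, 0.2807]
orientation: [0.072, 3.138, -0.001]
force: [-3.6, -4.1, 15.9]
opening: 0.0216
gripper_force: 60.0
t: 11.92
tool_pos: [0.4993, 0.1123, 0.281]
orientation: [0.071, 3.136, 0.001]
force: [-1.4, -1.2, 15.2]
opening: 0.0216
gripper_force: 60.0
t: 12.18
tool_pos: [0.4994, 0.1142, 0.2811]
orientation: [0.071, 3.136, 0.002]
force: [-2.5, 1.5, 15.3]
opening: 0.0219
gripper_force: 60.0
```

```bash
python3 -m handwheel '[[-0.03,-0.6,-0.1,0,1],[-0.06,-1.3,0,0,1],[-0.06,-1.3,0,0,1],[-0.06,-1.3,0,0,1],[-0.06,-1.3,0,0,1],[-0.06,-1.3,0,0,1],[-0.06,-1.3,0,0,1],[-0.06,-1.3,0,0,1],[-0.06,-1.3,0,0,1],[-0.06,-1.3,0,0,1]]'
python3 -m handwheel '[[-0.05,-1.3,0,0,1],[-0.05,-1.3,0,0,1],[-0.05,-1.3,0,0,1],[-0.05,-1.3,0,0,1],[-0.05,-1.3,0,0,1],[-0.05,-1.3,0,0,1],[-0.05,-1.3,0,0,1],[-0.05,-1.3,0,0,1],[-0.05,-1.2,0,0,1],[0,0,0,0,1]]'
```

```text
t: 13.42
tool_pos: [0.4937, -0.0097, 0.2802]
orientation: [0.072, 3.136, 0.001]
force: [-1.4, 2.0, 15.8]
opening: 0.022
gripper_force: 60.0
t: 14.68
tool_pos: [0.4889, -0.1266, 0.28]
orientation: [0.073, 3.137, -0.003]
force: [-3.6, -0.1, 16.5]
opening: 0.0222
gripper_force: 60.0
```

```bash
python3 -m handwheel '[[0,0,2,0,1],[0,0,4.5,0,1],[0,0,4,0,1],[-0.34,5.2,0,-0.042,1],[-0.34,5.2,0,-0.042,1],[-0.34,5.2,0,-0.042,1],[-0.34,5.2,0,-0.042,1],[-0.34,5.2,0,-0.042,1],[-0.34,5.2,0,-0.042,1],[-0.34,5.2,0,-0.042,1]]' >/dev/null
python3 -m handwheel '[[-0.34,5.2,0,-0.043,1],[0,0,0,0,1],[0,0,0,0,1]]'
python3 - <<'E'
from h import *
c,im=snap('wrist','wrist3'); d,i2=snap('side','side3')
from scipy.spatial.transform import Rotation as R
M=R.from_rotvec(readout.read_state()['orientation']).as_matrix(); print(np.degrees(np.arctan2(M[1,1],M[0,1])))
a=cv2.resize(i2[180:290,300:420],None,fx=5,fy=5,interpolation=cv2.INTER_CUBIC)[...,::-1]; cv2.imwrite('pics/crop4.png',a)
E
```

```text
t: 16.3
tool_pos: [0.4604, 0.2906, 0.3813]
orientation: [-0.596, -3.083, 0.002]
force: [-0.1, -0.7, -3.6]
opening: 0.0215
gripper_force: 60.0
68.0235191581896
```

View pics/crop4.png

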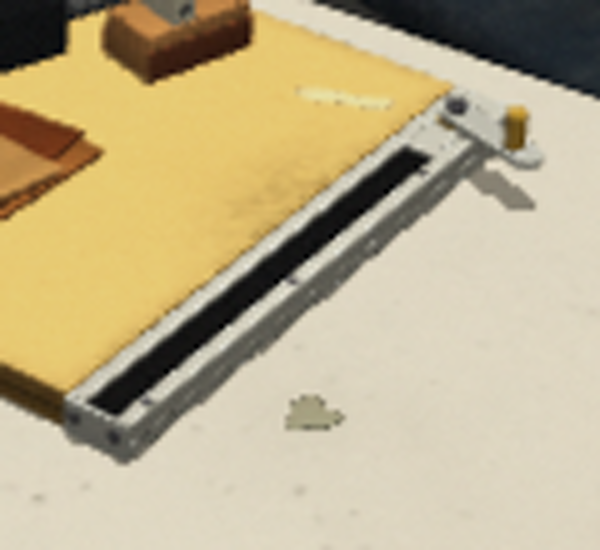

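View pics/side3.png

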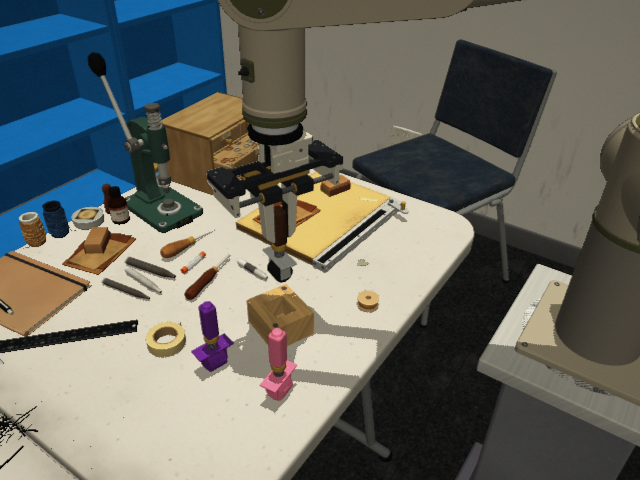

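The strip is black and level with the walls from end to end in the crop (90,400)→(425,155), and the keeper is still open. The roller hangs upright over its rest. Now I insert it.

```bash
python3 -m handwheel '[[0.14,0.02,-2.5,0,1],[0,0,-2.5,0,1],[0,0,0,0,1],[0,0,-0.8,0,1],[0,0,-0.8,0,1],[0,0,0,0,1]]'
```

```text
t: 17.15
tool_pos: [0.462, 0.2907, 0.3159]
orientation: [-0.598, -3.084, 0.001]
force: [0.1, 0.7, -3.7]
opening: 0.0218
gripper_force: 60.0
```

```bash
python3 -m handwheel '[[0,0,-0.6,0,1],[0,0,0,0,1]]'; python3 -m handwheel '[[0,0,-1.2,0,1],[0,0,-0.8,0,1],[0,0,0,0,1]]'
```

```text
t: 17.4
tool_pos: [0.462, 0.2908, 0.3098]
orientation: [-0.597, -3.084, 0.001]
force: [0.3, 0.7, -3.3]
opening: 0.0216
gripper_force: 60.0
t: 17.77
tool_pos: [0.4616, 0.2906, 0.2888]
orientation: [-0.597, -3.082, 0.002]
force: [-0.3, 0.3, -3.3]
opening: 0.022
gripper_force: 60.0
```

```bash
python3 -m handwheel '[[0,0,-0.7,0,1],[0,0,-0.3,0,1],[0,0,0,0,1]]'
```

```text
t: 18.15
tool_pos: [0.462, 0.2908, 0.2799]
orientation: [-0.597, -3.084, 0.001]
force: [-0.6, -0.2, -3.0]
opening: 0.0221
gripper_force: 60.0
```

```bash
python3 -m handwheel '[[0,0,-0.15,0,1],[0,0,-0.1,0,1],[0,0,0,0,1]]'
```

```text
t: 18.52
tool_pos: [0.4621, 0.2909, 0.2777]
orientation: [0.598, 3.084, 0.0]
force: [-0.4, 0.4, -4.1]
opening: 0.0217
gripper_force: 60.0
```

```bash
python3 -m handwheel '[[0,0,-0.12,0,1],[0,0,0,0,1]]'; python3 -m handwheel '[[0,0,0,0,0],[0,0,0,0,0],[0,0,0,0,0],[0,0,0,0,0],[0,0,0,0,0],[0,0,0,0,0],[0,0,0,0,0],[0,0,0,0,0],[0,0,0,0,0]]'
```

```text
t: 18.77
tool_pos: [0.4623, 0.2909, 0.2776]
orientation: [0.597, 3.084, 0.0]
force: [-3.9, -2.1, 6.4]
opening: 0.0219
gripper_force: 60.0
t: 19.9
tool_pos: [0.4621, 0.2908, 0.2766]
orientation: [0.598, 3.084, -0.0]
force: [0.1, 0.6, 0.3]
opening: 0.0926
gripper_force: 0.0
```

```bash
python3 -m handwheel '[[0,0,6,0,0],[0,0,6,0,0],[0.46,-5.7,0,0,0],[0.46,-5.7,0,0,0],[0.46,-5.7,0,0,0],[0.46,-5.7,0,0,0],[0.46,-5.7,0,0,0],[0.46,-5.7,0,0,0],[0.46,-5.7,0,0,0],[0.46,-5.8,0,0,0]]' 10 >/dev/null
python3 -m handwheel '[[0,0,0,0,0.4],[0,0,0,0,0.4],[0,0,0,0,0.5]]'
python3 - <<'E'
from h import *
c,im=snap('wrist','wrist4'); im=cv2.imread('pics/wrist4.png')
q=proj(c,(.4506,-.1463,.042)); print(q, proj(c,(.487,-.159,.0275)))
u0,v0=q.astype(int); p=im[v0-30:v0+30,u0-30:u0+30].astype(int)
b=(p[...,2]-p[...,0]>50); v,u=np.nonzero(b); u=u+u0-30; v=v+v0-30
print('post',len(u),u.mean(),v.mean(),u.std(),v.std(),onz(c,u.mean(),v.mean(),.042).round(4),readout.read_state()['q'])
d,i2=snap('side','side4')
E
```

```text
t: 21.52
tool_pos: [0.499, -0.1649, 0.3965]
orientation: [-0.595, -3.085, -0.001]
force: [1.2, -0.6, 0.8]
opening: 0.0674
gripper_force: 0.0
[318.3185068  148.56789333] [320.49720265 193.85463612]
post 113 322.08849557522126 148.0 2.820774770001633 3.1818066888655783 [ 0.4513 -0.1434  0.042 ] [-4.16751001e-01 -6.77949932e-02  1.70536980e+00  2.02357170e-04
  1.50396620e+00 -1.60661092e+00]
```

View pics/wrist4.png

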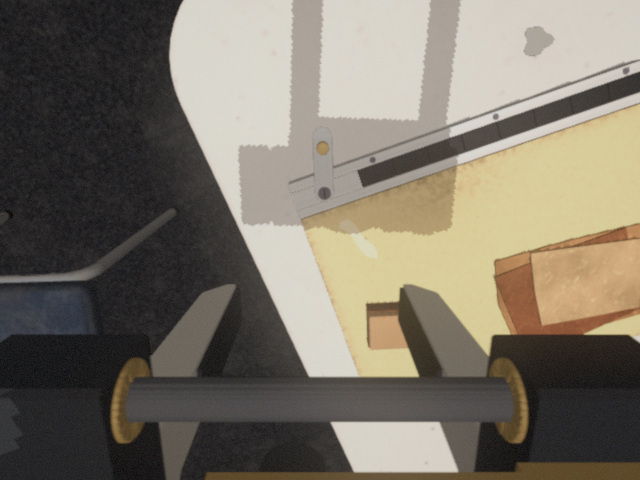

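Post at (322,148), pivot at (324,193), keeper open, strip flush. I will cage the post between the fingers.

```bash
python3 -m handwheel '[[-2.4,1.02,0,0,0.5],[-2.4,1.02,0,0,0.5],[0,0,-5,0,0.5],[0,0,-5,0,0.5],[0,0,-4,0,0.5],[0,0,-3.0,0,0.5],[0,0,-0.9,0,0.5],[0,0,0,0,0.5]]'
python3 -m handwheel '[[0,0,0,0,0.83],[0,0,0,0,0.83],[0,0,0,0,0.83],[0,0,0,0,0.83],[0,0,0,0,0.83]]'
python3 - <<'E'
import numpy as np
p=np.array([.4868,-.1585]);a=np.radians(np.linspace(158.6,85,11));P=p+.0384*np.c_[np.cos(a),np.sin(a)]
print((np.diff(P,axis=0)*100).round(2).tolist(),P[-1])
E
```

```text
t: 22.62
tool_pos: [0.4511, -0.1453, 0.2178]
orientation: [-0.596, -3.084, -0.0]
force: [-0.3, 0.1, 0.4]
opening: 0.0464
gripper_force: 0.0
t: 23.25
tool_pos: [0.4509, -0.1458, 0.2176]
orientation: [0.598, 3.084, 0.0]
force: [-0.5, 0.6, -0.0]
opening: 0.0162
gripper_force: 0.0
[[0.21, 0.45], [0.26, 0.42], [0.32, 0.38], [0.36, 0.34], [0.4, 0.29], [0.43, 0.23], [0.46, 0.17], [0.48, 0.11], [0.49, 0.05], [0.49, -0.01]] [ 0.49014678 -0.12024612]
```

```bash
python3 -m handwheel '[[0.21,0.48,0,-0.128,0.83],[0.26,0.45,0,-0.128,0.83],[0.32,0.38,0,-0.128,0.83],[0.36,0.34,0,-0.128,0.83],[0.4,0.29,0,-0.128,0.83],[0.43,0.23,0,-0.128,0.83],[0.46,0.17,0,-0.128,0.83],[0.48,0.11,0,-0.128,0.83],[0.49,0.05,0,-0.128,0.83],[0.2,0,0,-0.1,0.83]]'
python3 -m handwheel '[[0.2,0,0,0,0.83],[0,0,0,0,0.83]]'
```

```text
t: 24.5
tool_pos: [0.4869, -0.1206, 0.2172]
orientation: [-2.295, -2.144, 0.001]
force: [-1.0, 1.1, 0.2]
opening: 0.0156
gripper_force: 0.4
t: 24.75
tool_pos: [0.489, -0.1207, 0.2174]
orientation: [-2.289, -2.152, 0.0]
force: [-0.8, -0.2, -0.2]
opening: 0.0161
gripper_force: 0.3
```

```bash
python3 -m handwheel '[[0.2,0,0,0,0.83],[0,0,0,0,0.83]]';python3 -m handwheel '[[0.15,0,0,0,0.83],[0,0,0,0,0.83]]'; python3 -m handwheel '[[0.15,0,0,0,0.83],[0,0,0,0,0.83]]'
```

```text
t: 25.0
tool_pos: [0.4911, -0.1208, 0.2176]
orientation: [2.291, 2.15, 0.0]
force: [-0.4, 0.9, 0.8]
opening: 0.0159
gripper_force: 0.2
t: 25.25
tool_pos: [0.4924, -0.1207, 0.2175]
orientation: [-2.291, -2.149, 0.0]
force: [-1.5, 0.4, 1.8]
opening: 0.0158
gripper_force: 1.1
t: 25.5
tool_pos: [0.4933, -0.1207, 0.2173]
orientation: [-2.29, -2.148, 0.003]
force: [-7.1, 0.9, 4.6]
opening: 0.016
gripper_force: 3.8
```

```bash
python3 -m handwheel '[[-0.3,0,0,0,0.6],[0,0,0,0,0.5],[0,0,0,0,0.5],[0,0,3,0,0.5],[0,0,6,0,0.5],[0,0,6,0,0.5],[0,-5,2,0,0.5],[0,-5,0,0,0.5],[0,0,0,0,0.5]]'
python3 - <<'E'
from h import *
for n in('side','scene','wrist'):
    c,_=snap(n,n+'5'); im=cv2.imread(f'pics/{n}5.png')
    q=proj(c,(.4885,-.1205,.038)); u0,v0=q.astype(int); print(n,q)
    if n=='wrist': print(proj(c,(.487,-.159,.0275)))
    if not(15<u0<620 and 15<v0<460): continue
    p=im[v0-14:v0+15,u0-14:u0+15].astype(int); r=int(p.shape[0])
    hsv=cv2.cvtColor(p.astype(np.uint8),cv2.COLOR_BGR2HSV)
    b=(p[...,2]-p[...,0]>50)&(hsv[...,1]>90); v,u=np.nonzero(b); print(len(u), u.mean()+u0-14 if len(u) else 0, v.mean()+v0-14 if len(u) else 0)
    if n=='wrist' and len(u): print(onz(c,u.mean()+u0-14,v.mean()+v0-14,.042))
a=cv2.imread('pics/wrist5.png')[:330]; b=cv2.imread('pics/side5.png')
r=cv2.resize(b[250:350,230:330],(320,270)); s=cv2.resize(b[180:270,310:420],(320,270))
cv2.imwrite('pics/fin.png',np.vstack([a,np.hstack([r,s])]))
E
```

```text
t: 26.62
tool_pos: [0.4908, -0.2235, 0.388]
orientation: [2.294, 2.144, -0.0]
force: [-0.6, 1.0, -0.4]
opening: 0.0463
gripper_force: 0.0
side [384.59510913 201.838824  ]
281 376.88612099644126 200.0
scene [392.2525089  215.16071611]
198 385.979797979798 215.0151515151515
wrist [307.56203711  82.18381447]
[309.62180528 135.18994424]
134 307.97014925373134 78.1268656716418
[ 0.48908523 -0.11801933  0.042     ]
```

View pics/fin.png

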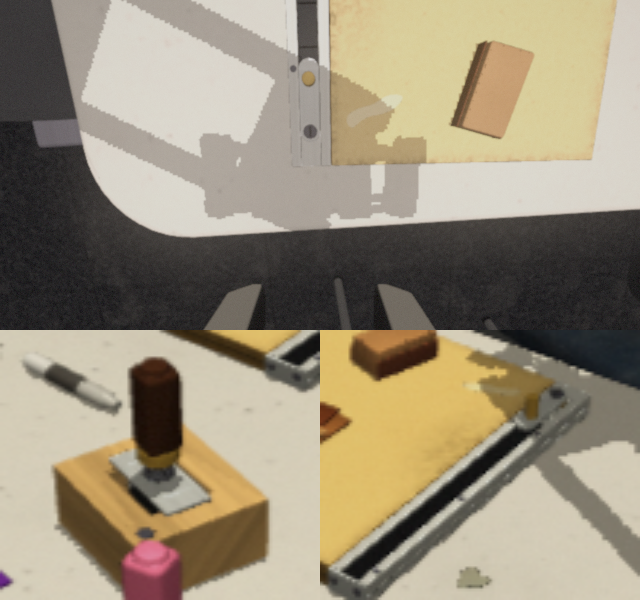

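The keeper lies in line with the channel over the strip's end, with post (308,78) above pivot (310,131). That is about 86.5° against the rail's 87.4°, so it is on its stop. The roller is upright and seated in its rest.

```bash
python3 -c "
from plant import job
print(job.close_job())"
```

```text
the job is handed in; nothing more can be done
None
```

I rolled the strip until it looked flush from end to end, stood the roller upright in its rest, swung the keeper onto its stop over the strip's end, kept clear of the four bystanders, and handed the job in after about 27 s of the 64 s allowed; no verdict was returned.

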